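# Hardness check of an insole on the shoemaker's jack

### The job

Lift the upside-down shoe last off the bench and lower it gently, sole up, onto the bench jack: its heel socket fully home on the pin, its toe lying on the roller between the fork arms; then let it go. Then take the dial durometer by its spring grip out of its stand, set its foot upright inside the ring drawn on the insole and press lightly until the spring grip has gone down about half its 12 mm travel. Finish holding it there, still pressed and steady, for the reading; the hammer, tin, jar and tub stay where they are.

Things in the scene. Friction and masses are not known exactly. Their poses are not given: they have to be found in the camera images.
- last: wooden shoe last standing upside down, tan leather insole on top, 0.42 kg. Origin: mouth of the round pin socket (15 mm diameter, 33 mm deep) in its flat underside; x to the toe, z up to the sole; symmetric about y = 0. x from -42 (heel) to 183 mm (toe); insole flat, 91 mm above the origin. Heel 54, ball 72 mm wide. Underside flat from x = -36 to 75 mm, then sloping up to the toe
- waist (a point): where to grip the last from above, near its balance point: centre of its waist, 50 mm toeward of the last's origin, 68 mm above it (23 mm below the insole's top). Here it is 48 mm wide across y, with upright parallel sides 22 mm along x either way and from 45 mm above the origin up to the sole. Axes of the last
- mark (a point): centre of the thin dark ring (36 mm outer, 31 mm inner diameter) drawn on the top of the insole, on the last's centre line, 112 mm toeward of the last's origin and 91 mm above it. Axes of the last
- jack: grey last jack, fixed to the bench. Origin: on the bench below the pin; x from the pin to the toe rest, z up. Base plate 270 x 120 x 12 mm (x -75 to 195). Collar 48 mm wide, top 70 mm up; on it the upright pin, 12 mm diameter, 32 mm high, its upper 10 mm tapering to 5 mm. The last belongs on it with its x axis along the jack's; the insole then lies 161 mm above the bench
- jack_seat (a point): centre of the top of the jack's collar, at the root of the pin, 70 mm above the bench: the last's origin comes here when it is fully home. Axes of the jack
- toe_rest (a point): centre of the jack's toe rest, 130 mm from the pin along the jack's x, 88 mm up: a rubber roller, 20 mm diameter, lying across between two fork arms (inner faces 49 mm either side, tops 112 mm above the bench). Axes of the jack
- durometer: dial hardness gauge, upright in its stand, 0.24 kg. Origin: centre of the flat face of its foot at the lower end; z up along the gauge. Foot 18 mm diameter, stem 15 mm; flange 36 mm diameter, 24 to 31 mm up, resting on the stand; round dial case 52 mm wide, 24 mm thick, 29 to 81 mm up; on top a black round spring grip, 28 mm diameter, 88 to 138 mm up when not pressed
- grip (a point): point on the axis of the durometer's black spring grip at the height to grip it from above, 117 mm above the foot's face when not pressed; moves with the grip
- spring_grip (a joint): how far the durometer's spring grip is pushed down towards the dial case, m: 0 free, 0.012 at its stop. It stays at 0 while the gauge hangs from it; the spring yields from 4 N on and takes 0.5 N more per mm (7 N at half travel, 10 N at the stop)
- stand: dark wooden block, 90 x 90 x 40 mm, fixed to the bench; upright round bore (23 mm diameter, 32 mm deep) in the middle of its top. Origin: centre of its underside. The durometer's flange rests on top, its foot 16 mm above the bench in the bore: lift it straight up by 26 mm or more to clear
- hammer: shoemaker's hammer lying on the bench, 240 mm long, 26 mm high; origin at mid length on its underside. A bystander
- tin: green tin with a red lid, 75 x 100 x 105 mm, origin at the centre of its underside. A bystander
- jar: small glass jar, 56 mm diameter, 60 mm high, origin at the centre of its underside. A bystander
- tub: white tub with a blue lid, 112 mm diameter, 88 mm high, origin at the centre of its underside. A bystander

How it is judged:
By the outcome, as a careful person would: the job done as asked, in the order asked, and still so for the second after the job is handed in, while the arm keeps its last pose, push and grip.
It also fails if it takes over 51 s, if anything falls off the work surface, if the arm or the gripper's body presses on something with over 40 N, if the wrist force passes 120 N, or if a joint passes its speed limit or range.

### The arm

A 6-joint arm with a two-finger parallel gripper is mounted at the origin on the work surface. World frame = base frame: x ahead of the robot, y to its left, z up, the work surface at z = 0. Lengths are in mm, angles in rad, forces in N, time in s.
With the tool pointing down it reaches from about 350 to 975 mm from the base axis. Payload 7.1 kg.
Tool frame: the origin (TCP) lies between the finger pads; the fingertips stand 17 mm ahead of it and the grasp point (between the pads) lies 2 mm behind it; z points along the fingers, y is the line along which they close (so a half turn about z gives the same grasp; the last joint's range is limited). The gripper opens to 88 mm and grips with 3 to 60 N. Pads are 20 mm wide; open, the fingers measure 115 mm over their backs; the gripper's body (75 mm by 178 mm) begins 61 mm behind the grasp point.
Start: joints at [-1.257, 0.423, 1.63, -0, 1.089, -0.019], TCP at [204.199, -590.684, 210.575] pointing down, gripper open.
Joint ranges: [-3, 3], [-0.9, 2.11], [0.09, 2.58], [-1.31, 4.45], [0.11, 2.69], [-2.54, 2.54]. Speed limits (rad/s): [2.39, 2.39, 3.01, 3.14, 3.14, 3.14].

### API

Orientations are given as a rotation vector (axis times angle).
In Python, from workcell import ctrl gives the robot as it stands.
- The arm moves only by the shell command python3 jog.py 'ROWS' [OPENING]. ROWS is a JSON list of rows, 1 to 5 of them, each an object with the fields tx, ty, tz (the shift in units of 50 mm), ax, ay, az (a rotation vector in units of 0.05 rad); a field left out counts as zero; each row shifts and turns the commanded pose from where the row before left it, along the tool's axes as they then stand; what a row does not reach is not made up. A row lasts 1/12 s, in which the tool goes at most 41.7 mm and 0.125 rad, less where a joint would pass 70% of its speed; a pose out of reach is approached as far as the arm can. OPENING is the finger opening in mm, set as the command begins (- or left out keeps the last). The fingers move at their own pace and stop on an object; the grip force is fixed at half the most. Time passes only in rows, so rows that do not move let the fingers close. It prints the time, the measured TCP pose, the force, the opening and the grip force at its end. Input that does not fit is refused with a message, and nothing moves.
- ctrl.get_obs(): the state, without advancing time (a new reading comes with each control period).
- ctrl.get_image(name): name is "side" or "top" or "wrist"; returns a dict with "img" (420x560x3 uint8, red, green, blue), "fx", "fy", "cx", "cy" (pixels), "R" (3x3) and "t" (3): a world point X has camera coordinates R X + t. Camera axes: x right, y down, z forward; pixel columns grow to the right and rows downward; lengths in mm; the calibration is good to about 2 mm. A picture is of the moment at which its call begins. There is no depth.
- ctrl.close_job(): hands the job in; it is judged then, once.
The state is a dict: "t": time; "qpos": joint angles; "qvel": joint speeds; "joint_torque": joint torques, N m; "ee_pos": TCP position; "orientation": TCP orientation; "ft_force": force on the tool from outside, world axes, zero at the start; "moment": the same for the moment, N m; "width": finger opening in mm; "grasp_force": force on a finger pad.
Only numpy, scipy, OpenCV 4.12 (cv2) and the standard library are available. Lean on these libraries where they do the work, as an engineer would, in place of code of your own. Each camera call takes 0.05 s, during which the arm holds its last target. There are 200 camera calls.

## Working session

There is one attempt and no reset: what is moved stays moved. The work goes in short steps, Python scripts to look and compute and a shell command to move; the robot and the scene stay as the last step left them, time stands still between calls to the robot, and variables do not carry over. Pictures are saved under pics/ and viewed, at most 10 in all, crops included, and the job is handed in when it is done.

```bash
ls; mkdir -p pics; python3 - <<'E'
from workcell import ctrl
import cv2,numpy as np
o=ctrl.get_obs(); print(o['t'],o['ee_pos'],o['orientation'],o['width'])
for n in("top","side"):
    d=ctrl.get_image(n); cv2.imwrite(f"pics/{n}0.png",d["img"][:,:,::-1]); np.savez(f"{n}0.npz",**d)
    print(n,d["fx"],d["cx"],d["cy"],np.round(d["R"],3).tolist(),np.round(d["t"],1), np.round(-d["R"].T@d["t"],1))
E
```

```text
jog.py
pics
workcell.py
0.0 [ 204.01051037 -590.14161878  209.79492909] [-3.09664537e+00 -5.20108628e-01  4.10281270e-04] 87.81947082265661
top 392.2981794692699 283.42287633400025 199.57662894526538 [[0.015, -0.999, 0.031], [-0.986, -0.02, -0.168], [0.169, -0.028, -0.985]] [8.000e-01 5.448e+02 8.437e+02] [394.5  35.2 922.9]
side 510.77378637578914 277.8550365219068 201.36766550572366 [[-0.987, -0.16, 0.019], [-0.103, 0.537, -0.837], [0.124, -0.828, -0.547]] [ 537.4  137.5 1147.1] [402.5 962.  732.3]
```

View pics/top0.png

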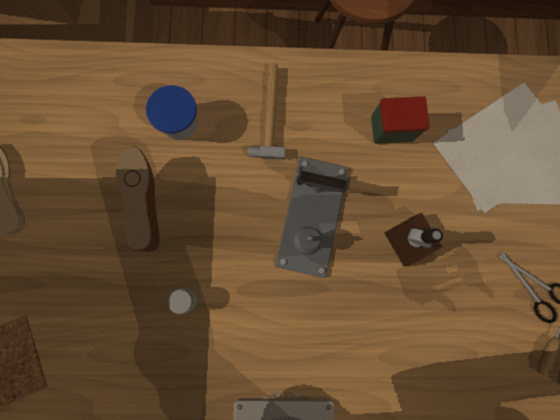

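View pics/side0.png

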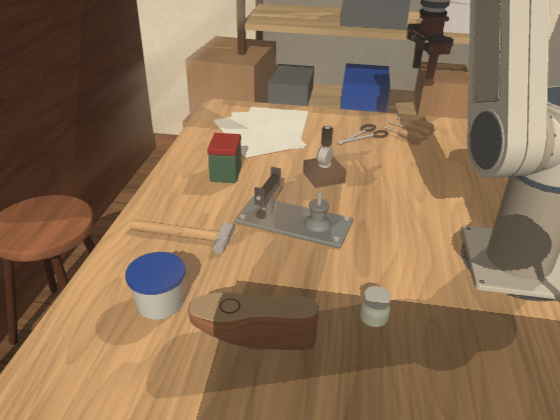

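The top view shows the last at (137,198) with its ring at (132,179) and toe up. The jack pin is near (308,240) with its toe rest at (323,180), and the durometer is at (425,238). I'll zoom in for the outlines.

```bash
cat > h.py <<'E'
import numpy as np,cv2
def ray(d,u,v):
    r=d["R"].T@np.array([(u-d["cx"])/d["fx"],(v-d["cy"])/d["fy"],1.]); return -d["R"].T@d["t"],r
def onz(d,u,v,z):
    c,r=ray(d,u,v); return c+r*(z-c[2])/r[2]
def proj(d,X):
    p=d["R"]@np.array(X,float)+d["t"]; return np.array([d["fx"]*p[0]/p[2]+d["cx"],d["fy"]*p[1]/p[2]+d["cy"]])
def tri(a,pa,b,pb):
    (c1,r1),(c2,r2)=ray(a,*pa),ray(b,*pb)
    s=np.linalg.lstsq(np.c_[r1,-r2],c2-c1,rcond=None)[0]
    p,q=c1+s[0]*r1,c2+s[1]*r2; return (p+q)/2,np.linalg.norm(p-q)
E
python3 - <<'E'
import cv2,numpy as np
t=cv2.imread("pics/top0.png"); s=cv2.imread("pics/side0.png")
def c(i,x,y,w,h,W,H): return cv2.convertScaleAbs(cv2.resize(i[y:y+h,x:x+w],(W,H),interpolation=cv2.INTER_CUBIC),alpha=1.5)
# each 400x300
A=c(t,95,140,80,120,400,600); B=c(t,270,150,80,135,356,600)
cv2.imwrite("pics/z1.png",np.hstack([A,B]))
C=c(t,380,205,80,60,400,300); D=c(s,180,270,160,90,400,225); E=c(s,230,120,130,130,400,375+0)
top=np.vstack([C,c(s,180,280,160,120,400,300)]); 
F=c(s,230,165,130,97,400,300); G=c(s,290,115,80,60,400,300)
cv2.imwrite("pics/z2.png",np.hstack([top,np.vstack([F,G])]))
E
```

```text
(no output)
```

View pics/z1.png

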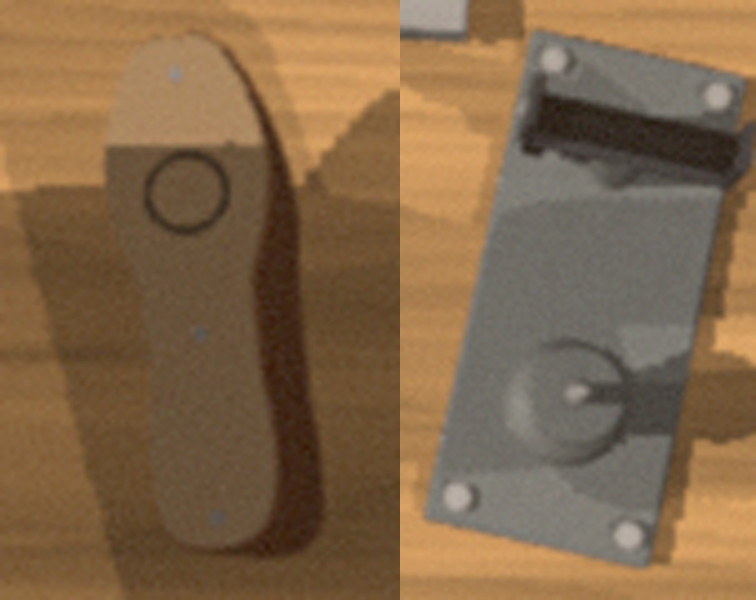

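View pics/z2.png

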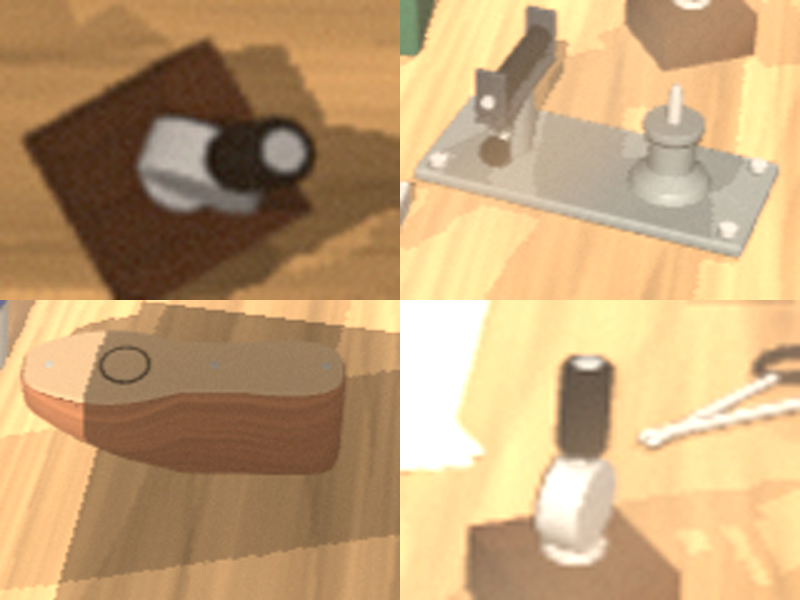

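The crops show the insole's three nails and the ring, the pin tip, the four plate corners and the grey disc on top of the grip. Next I turn those pixels into points, using both views where I can.

```bash
python3 - <<'E'
from h import *
T=dict(np.load("top0.npz")); S=dict(np.load("side0.npz"))
def m(x,y,sx,sy,ox,oy): return ((x+.5)/sx-.5+ox,(y+.5)/sy-.5+oy)
A=lambda x,y:m(x,y,5,5,95,140); B=lambda x,y:m(x-400,y,4.45,4.444,270,150); C=lambda x,y:m(x,y,5,5,380,205)
D=lambda x,y:m(x,y-300,2.5,2.5,180,280); F=lambda x,y:m(x-400,y,400/130,300/97,230,165); G=lambda x,y:m(x-400,y-300,5,5,290,115)
for n,a,b in(("toe",(174,74),(48,364)),("ring",(187,192),(125,364)),("mid",(199,334),(213,364)),("heel",(217,516),(326,366))):
    print(n,onz(T,*A(*a),91).round(1),onz(S,*D(*b),91).round(1),tri(T,A(*a),S,D(*b)))
# ring by mask: dark pixels
g=cv2.cvtColor(T["img"],cv2.COLOR_RGB2GRAY).astype(float)
P=[onz(T,*A(*p),91)[:2] for p in((174,74),(187,192),(199,334),(217,516))]
vx,vy,x,y=cv2.fitLine(np.array(P,np.float32),cv2.DIST_L2,0,.01,.01).ravel(); print("yaw last",np.arctan2(vy*np.sign(vx),abs(vx)),[np.linalg.norm(P[1]-p) for p in P])
print("pin",onz(T,*B(578,392),102),onz(S,*F(675,88),102),tri(T,B(578,392),S,F(675,88)))
q=[onz(T,*B(*p),12)[:2] for p in((535,30),(745,78),(427,517),(648,567))]
print(np.round(q,1)); f=(q[0]+q[1])/2; b=(q[2]+q[3])/2; d=f-b; print("yaw jack",np.arctan2(d[1],d[0]),np.linalg.norm(d),"pin from plate",b+d/np.linalg.norm(d)*75)
bs=[onz(T,*B(*p),15)[:2] for p in((553,60),(717,96),(459,496),(628,535))]; d=bs[0]+bs[1]-bs[2]-bs[3]; print("bolts yaw",np.arctan2(d[1],d[0]), sum(bs)/4)
qs=[onz(S,*F(*p),12)[:2] for p in((467,95),(415,172),(777,168),(741,248))]; d=qs[0]+qs[1]-qs[2]-qs[3]; print("side yaw",np.arctan2(d[1],d[0]),np.linalg.norm(d)/2,(qs[2]+qs[3])/2+d/np.linalg.norm(d)*75)
print("duro",onz(T,*C(285,152),154),onz(S,*G(587,362),154),tri(T,C(285,152),S,G(587,362)))
for p in((25,138),(210,40),(312,210)): print("stand",onz(T,*C(*p),40).round(1))
E
```

```text
toe [629.8 346.9  91. ] [629.9 344.1  91. ] (array([629.18942517, 346.13399404,  93.0923408 ]), np.float64(0.047361862736342075))
ring [577.6 337.2  91. ] [577.2 334.5  91. ] (array([576.89884364, 336.45817445,  93.02502097]), np.float64(0.5017022476846467))
mid [516.1 327.3  91. ] [516.7 323.5  91. ] (array([515.97143367, 326.36298903,  93.82796584]), np.float64(0.5189455487104195))
heel [439.5 313.9  91. ] [438.6 311.3  91. ] (array([438.91387788, 313.24987959,  92.98122477]), np.float64(0.8939035719303609))
yaw last 0.17037234 [np.float64(53.09780539624839), np.float64(0.0), np.float64(62.26849721396941), np.float64(140.084112732663)]
pin [455.0614161  -44.28121007 102.        ] [456.96444497 -44.81580593 102.        ] (array([455.98932267, -44.25188313, 102.28912333]), np.float64(1.8934023322307525))
[[ 656.8  -29.1]
 [ 632.7 -142.8]
 [ 396.1   24.7]
 [ 372.4  -89.4]]
yaw jack -0.20297357082422865 265.9288140535152 pin from plate [457.74212522 -47.46943295]
bolts yaw -0.20216688162061774 [514.15649875 -58.98436425]
side yaw -0.20375224799582597 268.18356273625227 [457.80818308 -45.52661708]
duro [ 461.0431932  -291.68329616  154.        ] [ 462.56045212 -297.33408276  154.        ] (array([ 461.50185566, -290.36482931,  157.14373272]), np.float64(1.456203160782997))
stand [ 475.2 -220.9   40. ]
stand [ 521.8 -307.9   40. ]
stand [ 444.8 -351.2   40. ]
```
Ring at (577,336), yaw 0.170. Waist = ring - 62*dir = (577-62*.9855, 336-62*.1696)=(515.9,325.5). Mid nail at waist. TCP z: waist is z=68; grasp point 2 behind TCP → TCP z = 66. tip at 49: parallel sides from 45. ok.
Place: jack yaw -0.203. origin pin (456.3,-45). Waist at pin+50*(0.9795,-0.2016) = (505.3,-55.1) grasp z = 138 → TCP z=136. Turn −0.373.

The rows are not in the units I measure in: shifts go in units of 50 mm and turns go in units of 0.05 rad. I convert before sending: 0.08 rad is 1.6.

```bash
cat > go.py <<'E'
import sys,numpy as np
from workcell import ctrl
from scipy.spatial.transform import Rotation as R
def tool(target,yaw=None):
    """delta to target in the present tool axes, and after it the turn in tool axes to tool-x yaw (pointing down)"""
    o=ctrl.get_obs(); r=R.from_rotvec(o["orientation"]); p=np.array(o["ee_pos"])
    x=r.as_matrix()[:,0]; y0=np.arctan2(x[1],x[0]); yaw=y0 if yaw is None else yaw
    g=R.from_euler("z",yaw)*R.from_euler("x",np.pi)
    d=r.inv().apply(np.array(target)-p)
    print("t",round(o["t"],2),"pos",p.round(1),"yaw",y0.round(3),"F",np.round(o["ft_force"],1),"w",round(o["width"],1),"gf",round(o["grasp_force"],1))
    print("d",d.round(1),"rot",(r.inv()*g).as_rotvec().round(4),"dist",np.linalg.norm(d).round(1))
if __name__=="__main__":
    a=[float(v) for v in sys.argv[1:]]; tool(a[:3],a[3] if len(a)>3 else None)
E
python3 go.py 430 -150 235; python3 go.py 516 325.7 190 0.170;python3 jog.py '[{"az":1.6},{"az":1.6}]' 80;python3 go.py 430 -150 235; python3 go.py 516 325.7 190 0.170
```

```text
t 0.1 pos [ 204.1 -590.2  209.9] yaw 0.333 F [-0.  -0.3 -0.4] w 87.7 gf 0.0
d [ 357.4 -342.3  -24.7] rot [-0.0013 -0.      0.    ] dist 495.5
t 0.1 pos [ 204.1 -590.2  209.9] yaw 0.333 F [-0.  -0.3 -0.4] w 87.7 gf 0.0
d [ 594.1 -763.8   20.9] rot [-1.300e-03  1.000e-04  1.628e-01] dist 967.8
t: 0.27
ee_pos: [204.1, -590.4, 210.1]
orientation: [-3.129, -0.265, 0.0]
ft_force: [0.3, 0.1, 0.4]
width: 80.9
grasp_force: 0.0
t 0.27 pos [ 204.1 -590.4  210.1] yaw 0.169 F [0.3 0.1 0.4] w 80.9 gf 0.0
d [ 296.8 -396.1  -24.6] rot [-0.0009  0.0001 -0.    ] dist 495.6
t 0.27 pos [ 204.1 -590.4  210.1] yaw 0.169 F [0.3 0.1 0.4] w 80.9 gf 0.0
d [ 461.7 -850.4   20.8] rot [-0.0009  0.0001 -0.0008] dist 967.9
```

```bash
python3 jog.py '[{"tx":0.46,"ty":-0.6,"tz":-0.04},{"tx":0.46,"ty":-0.6,"tz":-0.04},{"tx":0.46,"ty":-0.6,"tz":-0.04},{"tx":0.46,"ty":-0.6,"tz":-0.04},{"tx":0.46,"ty":-0.6,"tz":-0.04}]' | head -2
python3 jog.py '[{"tx":0.46,"ty":-0.6,"tz":-0.04},{"tx":0.46,"ty":-0.6,"tz":-0.04},{"tx":0.46,"ty":-0.6,"tz":-0.04},{"tx":0.46,"ty":-0.6,"tz":-0.04},{"tx":0.46,"ty":-0.6,"tz":-0.04}]' |head -2
python3 jog.py '[{"tx":0.46,"ty":-0.6,"tz":-0.04},{"tx":0.46,"ty":-0.6,"tz":-0.04},{"tx":0.46,"ty":-0.6,"tz":-0.04},{"tx":0.28,"ty":-0.76,"tz":0.06},{"tx":0.28,"ty":-0.76,"tz":0.06}]' |head -2
python3 jog.py '[{"tx":0.28,"ty":-0.76,"tz":0.06},{"tx":0.28,"ty":-0.76,"tz":0.06},{"tx":0.28,"ty":-0.76,"tz":0.06},{"tx":0.28,"ty":-0.76,"tz":0.06},{"tx":0.28,"ty":-0.76,"tz":0.06}]' |head -2
python3 jog.py '[{"tx":0.28,"ty":-0.76,"tz":0.06},{"tx":0.28,"ty":-0.76,"tz":0.06},{"tx":0.28,"ty":-0.76,"tz":0.06},{"tx":0.28,"ty":-0.76,"tz":0.06}]' |head -2
python3 go.py 516 325.7 190 0.170
```

```text
t: 0.68
ee_pos: [291.9, -421.3, 220.3]
t: 1.1
ee_pos: [379.4, -253.8, 230.6]
t: 1.52
ee_pos: [446.8, -73.6, 230.7]
t: 1.93
ee_pos: [482.2, 125.9, 215.3]
t: 2.27
ee_pos: [511.2, 285.2, 203.1]
t 2.27 pos [511.2 285.2 203.1] yaw 0.173 F [ 0.5 -0.1 -0.2] w 80.4 gf 0.0
d [ 11.7 -39.   13.1] rot [0.0003 0.0006 0.0032] dist 42.8
```

```bash
python3 jog.py '[{"tx":0.24,"ty":-0.78},{"tz":0.3},{}]' |head -2
python3 go.py 516 325.7 66 0.170; python3 - <<'E'
from workcell import ctrl
from h import *
d=ctrl.get_image("wrist"); np.savez("w1.npz",**d); cv2.imwrite("pics/w1.png",d["img"][:,:,::-1])
for n,X in(("ring",(577.3,336,91)),("mid",(516,325.7,91)),("heel",(439,313,91)),("toe",(629.6,345.7,91))): print(n,proj(d,X))
E
```

```text
t: 2.52
ee_pos: [515.1, 325.0, 185.9]
t 2.52 pos [515.1 325.  185.9] yaw 0.176 F [-0.7 -0.3  0. ] w 79.6 gf 0.0
d [  1.5  -0.7 119.9] rot [0.0014 0.0036 0.006 ] dist 119.9
ring [279.20622553 121.39657885]
mid [278.4178925  200.37192468]
heel [277.27529991 287.69685563]
toe [278.71727191  45.87556939]
```

View pics/w1.png

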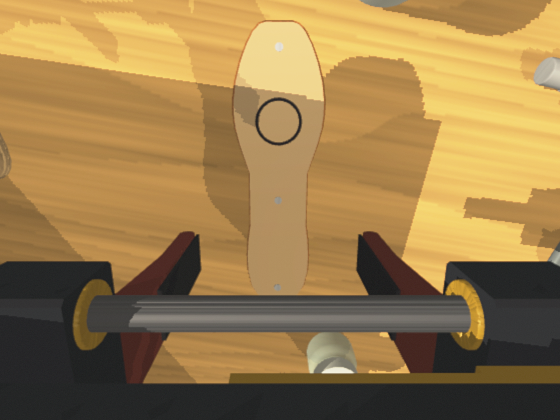

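The wrist view puts the ring at (279,121), the mid nail at (278,200) and the toe nail at (279,47), all within a pixel of prediction. I'll descend and grip.

```bash
python3 jog.py '[{"tx":0.02,"tz":0.76,"az":0.08},{"tz":0.76},{"tz":0.56},{"tz":0.24},{}]' 
python3 go.py 516 325.7 66 0.170
```

```text
t: 2.98
ee_pos: [515.9, 321.6, 70.2]
orientation: [3.128, 0.262, -0.008]
ft_force: [0.1, 0.6, -0.3]
width: 80.2
grasp_force: 0.0
t 2.98 pos [515.9 321.6  70.2] yaw 0.167 F [ 0.1  0.6 -0.3] w 80.2 gf 0.0
d [ 0.8 -4.1  4.2] rot [ 0.0021  0.0053 -0.0026] dist 5.9
```

In the tool's units: 4.2 mm is 0.084, -4 mm is -0.08, 0.005 rad is 0.1.

```bash
python3 jog.py '[{"tx":0.014,"ty":-0.08,"tz":0.084,"ax":0.04,"ay":0.1,"az":-0.04},{}]' |head -2
python3 go.py 516 325.7 66 0.170;  python3 jog.py '[{},{},{},{},{}]' 35;python3 go.py 516 325.7 66 0.170
```

```text
t: 3.15
ee_pos: [518.7, 328.5, 69.8]
t 3.15 pos [518.7 328.5  69.8] yaw 0.17 F [-0.4 -0.   0.3] w 79.7 gf 0.0
d [-3.2  2.3  3.8] rot [-0.0031 -0.0075  0.0003] dist 5.4
t: 3.57
ee_pos: [517.9, 328.0, 68.9]
orientation: [-3.127, -0.268, -0.009]
ft_force: [-0.0, -0.7, 1.2]
width: 50.2
grasp_force: 0.3
t 3.57 pos [517.9 328.   68.9] yaw 0.171 F [-0.  -0.7  1.2] w 50.2 gf 0.3
d [-2.3  1.9  2.9] rot [-0.0022 -0.0057  0.0009] dist 4.1
```

In the tool's units: 2.5 mm is 0.05, -2 mm is -0.04, -0.0055 rad is -0.11.

```bash
python3 jog.py '[{"tx":-0.04,"tz":0.05,"ax":-0.04,"ay":-0.11},{},{},{},{}]' 35;python3 go.py 516 325.7 66 0.170
```

```text
t: 3.98
ee_pos: [517.7, 328.0, 68.4]
orientation: [-3.129, -0.268, -0.006]
ft_force: [0.2, -4.2, 16.0]
width: 47.7
grasp_force: 30.1
t 3.98 pos [517.7 328.   68.4] yaw 0.171 F [ 0.2 -4.2 16. ] w 47.7 gf 30.1
d [-2.1  2.   2.4] rot [-0.0006 -0.0037  0.0012] dist 3.7
```

```bash
python3 jog.py '[{"tz":-0.2},{"tz":-0.5},{"tz":-0.7},{"tz":-0.7},{"tz":-0.6}]' |head -2;
python3 go.py 505.3 -55.1 206 -0.203
```

```text
t: 4.4
ee_pos: [515.2, 327.4, 202.5]
t 4.4 pos [515.2 327.4 202.5] yaw 0.171 F [ 0.   0.6 -4.1] w 47.9 gf 30.0
d [-74.8 375.3  -3.3] rot [0.0004 0.0013 0.3739] dist 382.7
```

In the tool's units: 32 mm is 0.64, -6 mm is -0.12.

```bash
python3 jog.py '[{"tx":-0.08,"ty":0.4},{"tx":-0.12,"ty":0.64},{"tx":-0.14,"ty":0.7},{"tx":-0.14,"ty":0.7},{"tx":-0.14,"ty":0.7}]' |head -2;
python3 jog.py '[{"tx":-0.14,"ty":0.7},{"tx":-0.14,"ty":0.7},{"tx":-0.14,"ty":0.7},{"tx":-0.14,"ty":0.7},{"tx":-0.14,"ty":0.7}]' |head -2;
python3 jog.py '[{"tx":-0.12,"ty":0.54},{"tx":-0.08,"ty":0.32,"az":1},{"az":2.2},{"az":2.2},{"az":2}]' |head -2
python3 jog.py '[{},{}]' |head -2
python3 go.py 505.3 -55.1 206 -0.203; python3 - <<'E'
from workcell import ctrl
from h import *
for n in("top","side"):
    d=ctrl.get_image(n); np.savez(n+"1.npz",**d); cv2.imwrite(f"pics/{n}1.png",d["img"][:,:,::-1])
t=cv2.imread("pics/top1.png"); s=cv2.imread("pics/side1.png")
cv2.imwrite("pics/z3.png",cv2.convertScaleAbs(np.hstack([cv2.resize(t[120:300,260:380],(400,600),interpolation=2),cv2.resize(s[60:260,210:343],(400,600),interpolation=2)]),alpha=1.4))
E
python3 go.py 505.3 -55.1 206 -0.203
```

```text
t: 4.82
ee_pos: [510.7, 166.2, 200.6]
t: 5.23
ee_pos: [506.0, -12.3, 200.7]
t: 5.65
ee_pos: [503.7, -55.3, 200.6]
t: 5.82
ee_pos: [504.0, -54.8, 200.6]
t 5.82 pos [504.  -54.8 200.6] yaw -0.196 F [ 0.  -0.1 -3.8] w 47.3 gf 30.0
d [ 1.3  0.1 -5.4] rot [0.0002 0.0016 0.0068] dist 5.5
t 5.92 pos [504.3 -54.7 200.8] yaw -0.196 F [-0.1 -0.8 -1.9] w 47.8 gf 30.0
d [ 1.1  0.2 -5.2] rot [0.0002 0.0011 0.0068] dist 5.3
```

View pics/z3.png

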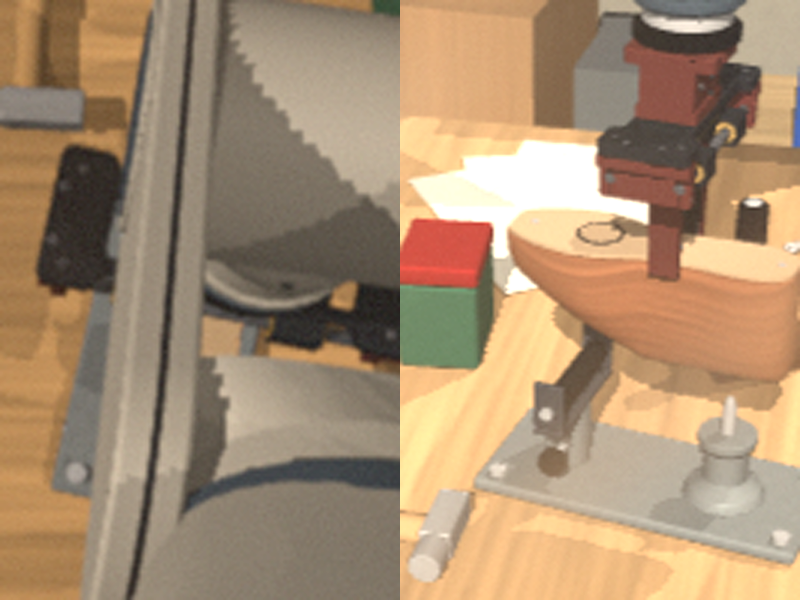

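The side view shows the last level in the gripper above the jack, with the ring at about (277,138) and the pin tip at about (320,194). The arm blocks the top view, so I'll measure the last in the hand from the wrist and side views.

```bash
python3 - <<'E'
from workcell import ctrl
from h import *
d=ctrl.get_image("wrist"); np.savez("w2.npz",**d); cv2.imwrite("pics/w2.png",d["img"][:,:,::-1])
o=ctrl.get_obs(); print(o["ee_pos"],o["ft_force"],o["moment"])
S=dict(np.load("side1.npz")); z=223.2
print("side ring",onz(S,276.8-.3,137.6-.3,z), "pin",onz(S,319.8,193.8,102))
g=cv2.cvtColor(d["img"],cv2.COLOR_RGB2GRAY)
m=cv2.inRange(g,0,75); n,l,st,c=cv2.connectedComponentsWithStats(m)
for i in range(1,n):
    if 60<st[i,4]<3000: print(st[i],c[i], onz(d,st[i,0]+(st[i,2]-1)/2,st[i,1]+(st[i,3]-1)/2,z).round(1))
u=np.array([1,0,0]); 
cv2.imwrite("pics/w2z.png",cv2.resize(d["img"][0:300,200:360,::-1],(427,600)[::1],interpolation=2)) if 0 else cv2.imwrite("pics/w2z.png",cv2.resize(d["img"][0:210,:,::-1],(800,300),interpolation=2))
E
```

```text
[504.39825496 -54.67790316 200.80542921] [ 0.40889691 -0.95556598 -2.87353492] [ 4.80465594e-02 -4.39758514e-05  5.48652763e-03]
side ring [563.11270586 -68.85901462 223.2       ] pin [454.94627765 -42.17928348 102.        ]
[ 238   92   81   83 1070] [279.16635514 132.77009346] [563.6 -65.4 223.2]
```

View pics/w2.png

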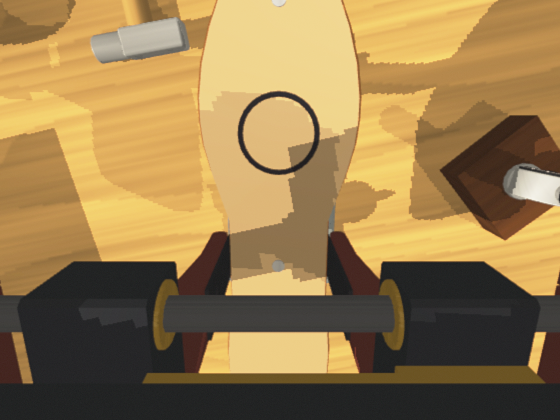

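The ring is at (278.5,133), the mid nail at (278,266) and the toe nail at (279,1), so the last is straight in the hand and about 1.8 mm heelward of the TCP. I'll refine the pin position to sub-pixel level in both views.

```bash
python3 - <<'E'
from h import *
S=dict(np.load("side1.npz")); S0=dict(np.load("side0.npz")); T=dict(np.load("top0.npz"))
g=cv2.cvtColor(S["img"],cv2.COLOR_RGB2GRAY);g0=cv2.cvtColor(S0["img"],cv2.COLOR_RGB2GRAY)
print(g0[190:224,308:332]); t=cv2.cvtColor(T["img"],cv2.COLOR_RGB2GRAY); print(t[230:246,302:320])
for X in((456.3,-45,102),(456.3,-45,70)): print(proj(S0,X),proj(T,X))
E
```

```text
[[145 149 148 147 147 144 142 142 143 142 143 143 142 143 141 141 141 138
  137 136 136 137 136 136]
 [146 148 147 147 143 143 144 144 144 143 140 143 142 142 140 140 140 137
  138 137 134 135 134 137]
 [146 149 147 146 145 143 143 142 142 143 137 142 145 142 143 142 139 139
  136 135 133 136 132 136]
 [146 148 146 146 143 142 143 143 142 140 146 163 160 146 139 142 139 137
  136 137 135 136 135 137]
 [147 147 148 145 144 143 143 144 143 131 142 163 162 137 136 140 140 137
  137 137 136 135 135 137]
 [147 148 148 145 144 143 142 144 141 132 146 163 158 139 137 141 140 138
  138 137 135 134 135 138]
 [147 147 145 146 143 143 145 144 143 138 147 162 158 143 140 139 139 137
  136 136 134 133 136 138]
 [148 147 147 147 142 144 145 143 136 137 150 160 158 144 140 141 138 140
  139 136 135 136 138 140]
 [148 147 146 144 143 141 141 140 133 137 152 160 157 138 137 140 138 138
  137 135 134 135 136 140]
 [160 155 145 144 131 130 126 116 112 133 154 161 155 130 115 127 132 137
  136 137 135 134 138 139]
 [165 166 150 140 124 116 117 116 104 129 154 162 153 129 112 115 117 125
  134 136 135 13
[... 2947 characters left out ...]
3  71  75  90 100 101  99  90  67  51  46  41  48  45  50  44]
 [ 75  73  71  71  73  82  92  92  82  68  51  45  42  43  47  47  48  43]
 [ 74  75  71  73  67  74  80  79  69  59  53  52  53  48  52  51  47  52]
 [ 75  71  71  71  70  68  71  67  67  66  70  68  68  66  65  65  67  59]
 [ 71  71  73  72  72  70  73  68  71  72  72  72  73  72  71  72  69  63]
 [ 73  72  70  74  73  72  73  72  73  72  75  73  71  73  71  69  66  54]
 [ 73  72  71  72  73  69  74  70  73  72  70  72  69  73  72  71  63  45]
 [ 74  74  74  72  75  74  71  72  72  74  72  70  70  73  70  66  53  44]]
[319.33039109 193.10242085] [309.95668328 237.23444626]
[318.46892544 204.59792868] [308.51822764 238.32026778]
```

```bash
python3 go.py 506.7 -53.6 175 -0.203; python3 jog.py '[{"tx":0.04,"ty":-0.03,"ay":0.02,"az":0.14},{"tz":0.26},{"tz":0.24},{},{}]' |head -2;python3 go.py 506.7 -53.6 165 -0.203
```

```text
t 5.97 pos [504.4 -54.7 200.8] yaw -0.197 F [ 0.4 -1.  -2.9] w 47.5 gf 30.0
d [ 2.1 -1.5 25.8] rot [0.0001 0.0009 0.0063] dist 25.9
t: 6.38
ee_pos: [506.5, -53.6, 175.5]
t 6.38 pos [506.5 -53.6 175.5] yaw -0.206 F [-0.1 -0.5 -3. ] w 47.8 gf 30.0
d [ 0.2 -0.1 10.5] rot [ 0.0003  0.001  -0.0026] dist 10.5
```

```bash
for i in 1; do python3 jog.py '[{"tz":0.08},{"tz":0.08},{}]' | sed -n '2p;4p'; done; python3 jog.py '[{"tz":0.08},{"tz":0.06},{}]' | sed -n '2p;4p'; python3 - <<'E'
from workcell import ctrl
o=ctrl.get_obs(); print(o["ee_pos"],o["ft_force"],o["moment"])
E
```

```text
ee_pos: [506.7, -53.8, 167.6]
ft_force: [0.3, -0.7, -3.3]
ee_pos: [507.0, -54.2, 160.7]
ft_force: [0.1, -2.7, -2.8]
[506.99825654 -54.20639778 160.6679177 ] [ 0.11428242 -2.73334098 -2.76128367] [-0.56127301 -0.05680184  0.11218337]
```

```bash
python3 jog.py '[{"ty":0.02,"tz":0.04},{"tz":0.08},{}]' | sed -n '2p;4p'; python3 - <<'E'
from workcell import ctrl
o=ctrl.get_obs(); print(o["ee_pos"],o["ft_force"],o["moment"])
E
python3 jog.py '[{"tz":0.06},{"tz":0.06},{}]' | sed -n '2p;4p'; python3 - <<'E'
from workcell import ctrl
o=ctrl.get_obs(); print(o["ee_pos"],o["ft_force"],o["moment"])
E
```

```text
ee_pos: [506.6, -55.0, 154.4]
ft_force: [-0.5, -2.0, -3.5]
[506.64839796 -55.01863556 154.40078106] [-0.45900023 -2.00475234 -3.49832171] [-0.50029245 -0.23374689  0.03112691]
ee_pos: [506.7, -55.1, 148.5]
ft_force: [1.3, -3.5, -2.6]
[506.74540731 -55.0571532  148.52668931] [ 1.34803857 -3.4605916  -2.56492634] [-0.83590228 -0.16913134  0.17212639]
```

```bash
python3 jog.py '[{"ty":0.024,"tz":0.04},{"tz":0.06},{}]' | sed -n '2p;4p'; python3 jog.py '[{"tz":0.04},{"tz":0.02},{}]' | sed -n '2p;4p'; python3 go.py 506.7 -55 138 -0.203
```

```text
ee_pos: [506.2, -55.8, 143.3]
ft_force: [1.1, -0.6, -3.5]
ee_pos: [506.3, -55.9, 140.7]
ft_force: [1.3, -1.3, -3.0]
t 7.88 pos [506.3 -55.9 140.7] yaw -0.206 F [ 1.3 -1.3 -3. ] w 47.9 gf 30.0
d [ 0.2 -0.9  2.7] rot [ 0.0001 -0.0001 -0.0032] dist 2.8
```

In the tool's units: 1 mm is 0.02.

```bash
python3 jog.py '[{"tz":0.02},{"tz":0.02},{}]' | sed -n '2p;4p'; python3 jog.py '[{"tz":0.02},{}]' | sed -n '2p;4p';  python3 - <<'E'
from workcell import ctrl
o=ctrl.get_obs(); print(o["ee_pos"],o["ft_force"],o["moment"],o["t"])
E
```

```text
ee_pos: [506.4, -55.9, 138.7]
ft_force: [1.1, -0.7, -3.6]
ee_pos: [506.8, -56.0, 138.1]
ft_force: [1.1, -0.0, 0.6]
[506.7722243  -56.03929763 138.12483114] [ 1.11996091 -0.00566957  0.63751483] [-0.1463381  -0.1319582   0.01406804] 8.3
```

```bash
python3 jog.py '[{"tz":0.02},{}]' | sed -n '2p;4p';  python3 - <<'E'
from workcell import ctrl
from h import *
o=ctrl.get_obs(); print(o["ee_pos"],o["ft_force"],o["moment"],o["t"])
d=ctrl.get_image("side"); np.savez("side2.npz",**d)
w=ctrl.get_image("wrist"); np.savez("w3.npz",**w)
cv2.imwrite("pics/z4.png",cv2.convertScaleAbs(np.hstack([cv2.resize(d["img"][100:260,220:353,::-1],(498,600),interpolation=2)]),alpha=1.3))
E
```

```text
ee_pos: [507.3, -56.2, 137.8]
ft_force: [1.8, -1.0, 5.5]
[507.33170828 -56.15858303 137.8204621 ] [ 1.80497599 -1.03349478  5.50671034] [-0.1656269   0.06712082  0.02169915] 8.4667
```

View pics/z4.png

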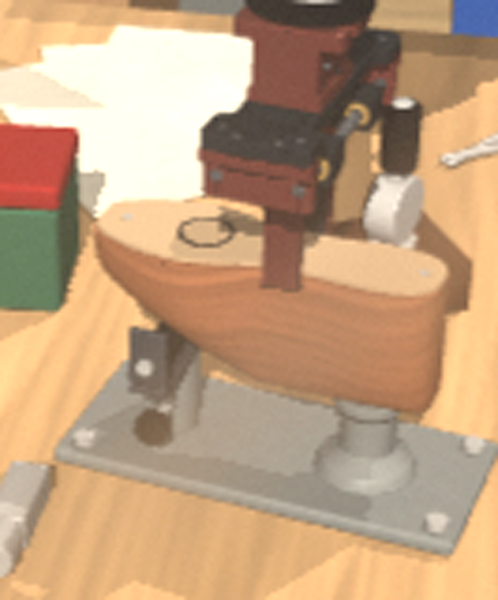

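The last sits on the collar with its toe on the roller between the fork arms. Now I release it, back off and head for the durometer.

In the tool's units: -1 mm is -0.02.

```bash
python3 jog.py '[{"tz":-0.02},{},{},{},{}]' 70 | sed -n '1,2p;4,6p'
python3 jog.py '[{"tz":-0.2},{"tz":-0.5},{"tz":-0.7},{"tz":-0.7},{"tz":-0.3}]' | sed -n '1,2p;4,6p'; python3 go.py 461.7 -292.7 240 -0.2
```

```text
t: 8.98
ee_pos: [506.1, -55.9, 137.7]
ft_force: [0.2, 0.3, 0.7]
width: 69.7
grasp_force: 0.0
t: 9.4
ee_pos: [508.2, -56.2, 262.9]
ft_force: [0.9, -0.1, -0.4]
width: 70.2
grasp_force: 0.0
t 9.4 pos [508.2 -56.2 262.9] yaw -0.206 F [ 0.9 -0.1 -0.4] w 70.2 gf 0.0
d [  2.8 241.1  22.8] rot [-0.0003 -0.0064 -0.0062] dist 242.2
```

```bash
python3 jog.py '[{"ty":0.5},{"ty":0.8},{"ty":0.8},{"tx":0.02,"ty":0.8},{"tx":0.02,"ty":0.8}]' 60| sed -n '1,2p'
python3 jog.py '[{"tx":0.02,"ty":0.7},{"ty":0.42},{"tz":0.3},{},{}]' | sed -n '1,2p;4,6p'; python3 go.py 461.7 -292.7 131 -0.2
python3 - <<'E'
from workcell import ctrl
from h import *
d=ctrl.get_image("wrist"); np.savez("w4.npz",**d); cv2.imwrite("pics/w4.png",d["img"][:,:,::-1])
t=ctrl.get_image("side"); np.savez("side3.npz",**t); cv2.imwrite("pics/side3.png",t["img"][:,:,::-1])
t=ctrl.get_image("top"); np.savez("top3.npz",**t); cv2.imwrite("pics/top3.png",t["img"][:,:,::-1])
for X in((461.7,-292.7,154),(461.7,-292.7,104)): print(proj(d,X))
E
```

```text
t: 9.82
ee_pos: [469.8, -238.9, 258.9]
t: 10.23
ee_pos: [459.3, -292.2, 242.8]
ft_force: [0.1, -0.7, -0.5]
width: 60.1
grasp_force: 0.0
t 10.23 pos [ 459.3 -292.2  242.8] yaw -0.207 F [ 0.1 -0.7 -0.5] w 60.1 gf 0.0
d [2.600e+00 1.000e-01 1.118e+02] rot [-0.0007  0.0011 -0.0068] dist 111.8
[279.59294774 200.31623997]
[279.44465017 187.3230548 ]
```

View pics/w4.png

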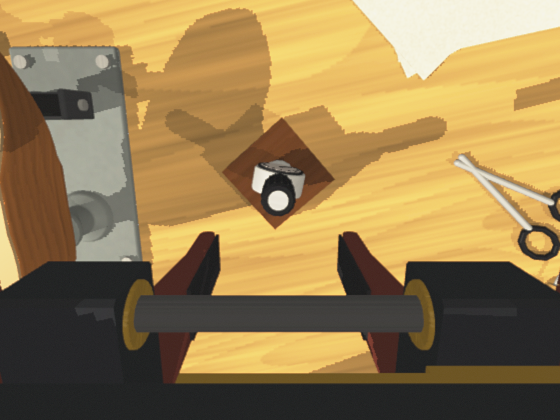

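The grip's top disc is at (278,200) against a prediction of (279.6,200.3), so the tool is lined up and I can descend.

In the tool's units: 6 mm is 0.12, 2 mm is 0.04.

```bash
python3 jog.py '[{"tx":0.04,"ty":-0.01,"tz":0.6},{"tz":0.7},{"tz":0.5},{"tz":0.3},{"tz":0.12}]' | sed -n '1,2p;4,6p'; python3 jog.py '[{},{}]' | sed -n '1,2p;4,6p'; python3 go.py 461.7 -292.4 131
```

```text
t: 10.8
ee_pos: [461.3, -290.9, 130.1]
ft_force: [0.1, 0.1, 0.0]
width: 59.6
grasp_force: 0.0
t: 10.97
ee_pos: [462.8, -292.4, 132.8]
ft_force: [0.0, -0.9, 1.0]
width: 59.7
grasp_force: 0.0
t 10.97 pos [ 462.8 -292.4  132.8] yaw -0.205 F [ 0.  -0.9  1. ] w 59.7 gf 0.0
d [-1.1  0.2  1.8] rot [ 0.0006 -0.0015 -0.    ] dist 2.2
```

In the tool's units: 1.5 mm is 0.03, -1 mm is -0.02, -0.0015 rad is -0.03.

```bash
python3 jog.py '[{"tx":-0.02,"tz":0.03,"ay":-0.03},{},{},{},{}]' 18| sed -n '1,2p;4,6p'; python3 jog.py '[{},{},{},{},{}]' | sed -n '1,2p;4,6p'; python3 go.py 461.7 -292.4 131
```

```text
t: 11.38
ee_pos: [461.3, -292.4, 130.9]
ft_force: [-0.1, -0.0, 0.4]
width: 30.2
grasp_force: 0.0
t: 11.8
ee_pos: [461.3, -292.4, 130.7]
ft_force: [-0.8, -0.1, 3.9]
width: 26.9
grasp_force: 30.0
t 11.8 pos [ 461.3 -292.4  130.7] yaw -0.206 F [-0.8 -0.1  3.9] w 26.9 gf 30.0
d [ 0.4 -0.  -0.3] rot [0.0004 0.0005 0.    ] dist 0.5
```

```bash
python3 jog.py '[{"tz":-0.1},{"tz":-0.3},{"tz":-0.5},{"tz":-0.7},{"tz":-0.7}]' | sed -n '1,2p;4,6p'; python3 jog.py '[{"tz":-0.7},{"tz":-0.5},{"tz":-0.1}]' | sed -n '1,2p;4,6p'
python3 - <<'E'
from h import *
T=dict(np.load("top3.npz"));S=dict(np.load("side3.npz"))
for d,n in((T,"T"),(S,"S")):
    p=proj(d,(566,-68,161)); print(n,p); u,v=p.round().astype(int)
    g=cv2.cvtColor(d["img"],cv2.COLOR_RGB2GRAY); c=g[v-16:v+17,u-20:u+21]
    bg=cv2.medianBlur(c,15); m=((bg.astype(int)-c)>18).astype(np.uint8)
    k,l,st,ce=cv2.connectedComponentsWithStats(m,connectivity=8)
    for i in range(1,k):
        if st[i,4]>25:
            q=np.argwhere(l==i)[:,::-1].astype(np.float32); e=cv2.fitEllipse(q); print(st[i],e, onz(d,e[0][0]+u-20,e[0][1]+v-16,161).round(1))
a=cv2.resize(T["img"][120:300,260:380,::-1],(400,600),interpolation=2);b=cv2.resize(S["img"][100:260,220:327,::-1],(400,600),interpolation=2)
cv2.imwrite("pics/z5.png",cv2.convertScaleAbs(np.hstack([a,b]),alpha=1.3))
E
```

```text
t: 12.22
ee_pos: [460.0, -291.5, 245.5]
ft_force: [0.9, -1.3, -2.0]
width: 27.4
grasp_force: 30.0
t: 12.47
ee_pos: [462.8, -293.3, 315.0]
ft_force: [0.6, -0.3, -1.7]
width: 26.8
grasp_force: 30.0
T [324.51953315 180.1564819 ]
[ 0  7  3 14 31] ((0.8436617255210876, 12.495218276977539), (2.200666904449463, 13.282552719116211), 1.6000055074691772) [572.7 -30.6 161. ]
[11  8 19 18 96] ((19.91828727722168, 16.38664436340332), (16.398393630981445, 17.122730255126953), 109.02926635742188) [565.5 -68.8 161. ]
[34 17  7 12 36] ((38.82929992675781, 22.47661781311035), (5.019124984741211, 12.029059410095215), 28.484874725341797) [ 553.9 -106.6  161. ]
S [274.74290665 161.61970146]
[12 12 17  8 52] ((19.95340347290039, 15.149114608764648), (7.068778991699219, 15.161686897277832), 89.27235412597656) [565.9 -70.3 161. ]
```

View pics/z5.png

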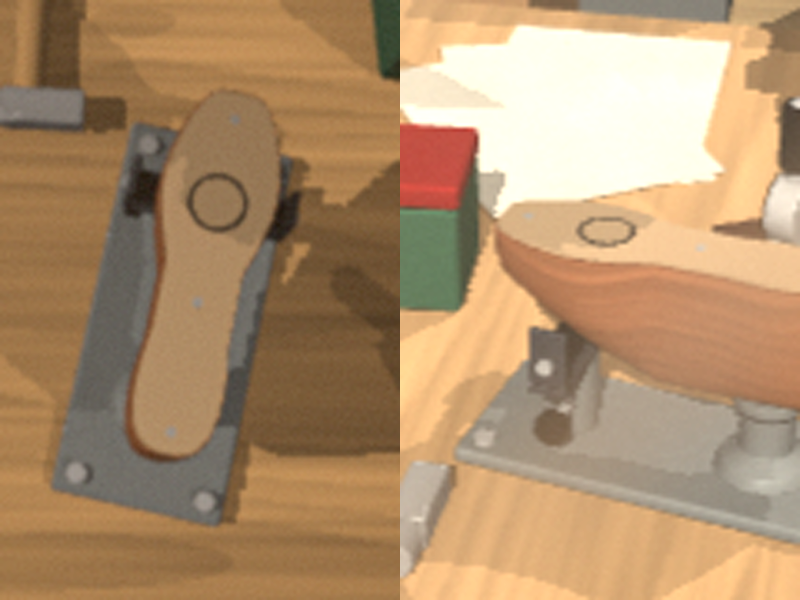

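The last stayed level and home after release, and the ring is at about (565.7,-68.7). Moving above it.

```bash
python3 go.py 565.7 -68.7 300 -0.205
```

```text
t 12.47 pos [ 462.8 -293.3  315. ] yaw -0.206 F [ 0.6 -0.3 -1.7] w 26.8 gf 30.0
d [  54.6 -240.9   14.7] rot [ 0.0028 -0.0055 -0.0012] dist 247.5
```

In the tool's units: -35 mm is -0.7, -31 mm is -0.62.

```bash
python3 jog.py '[{"tx":0.1,"ty":-0.4},{"tx":0.14,"ty":-0.62},{"tx":0.16,"ty":-0.7},{"tx":0.16,"ty":-0.7},{"tx":0.16,"ty":-0.7}]' | sed -n '1,2p'; python3 jog.py '[{"tx":0.16,"ty":-0.7},{"tx":0.12,"ty":-0.56},{"tx":0.08,"ty":-0.32},{"tx":0.02,"ty":-0.12},{}]' | sed -n '1,2p;4,6p'; python3 jog.py '[{"tz":0.1},{"tz":0.1},{},{}]' | sed -n '1,2p;4,6p';python3 go.py 565.7 -68.7 277 -0.205
```

```text
t: 12.88
ee_pos: [527.7, -145.3, 308.3]
t: 13.3
ee_pos: [563.9, -66.4, 308.5]
ft_force: [-0.6, -0.0, -2.9]
width: 27.0
grasp_force: 30.0
t: 13.63
ee_pos: [563.7, -68.6, 299.7]
ft_force: [0.2, 0.1, -2.3]
width: 27.1
grasp_force: 30.0
t 13.63 pos [563.7 -68.6 299.7] yaw -0.208 F [ 0.2  0.1 -2.3] w 27.1 gf 30.0
d [ 2.  -0.3 22.6] rot [ 0.0004  0.0023 -0.0028] dist 22.7
```

In the tool's units: 6 mm is 0.12, 2 mm is 0.04, 0.002 rad is 0.04.

```bash
python3 jog.py '[{"tx":0.04,"ty":-0.006,"tz":0.12,"ay":0.04},{"tz":0.12},{"tz":0.12},{},{}]' | sed -n '1,2p;4,6p'; python3 go.py 565.7 -68.7 277 -0.205
python3 - <<'E'
from workcell import ctrl
from h import *
d=ctrl.get_image("side"); np.savez("side4.npz",**d); o=ctrl.get_obs(); p=np.array(o["ee_pos"])
for z in(0,15,27,40,60,75,90,105): print(z,proj(d,(p[0],p[1],p[2]-114.7+z)).round(1))
print("ring",proj(d,(565.7,-70,161)))
h=d["img"]; hsv=cv2.cvtColor(h,cv2.COLOR_RGB2HSV)
for v in range(104,176,3): print(v,' '.join('%3d/%-3d'%(hsv[v,u,2],hsv[v,u,1]) for u in range(256,296,2)))
E
```

```text
t: 14.05
ee_pos: [566.1, -67.7, 281.7]
ft_force: [0.8, 0.2, -2.0]
width: 27.0
grasp_force: 30.0
t 14.05 pos [566.1 -67.7 281.7] yaw -0.206 F [ 0.8  0.2 -2. ] w 27.0 gf 30.0
d [-0.2  1.1  4.7] rot [ 0.0003  0.0002 -0.0013] dist 4.8
0 [274.6 159.2]
15 [274.7 153.5]
27 [274.8 148.8]
40 [274.9 143.7]
60 [275.  135.7]
75 [275.1 129.6]
90 [275.2 123.4]
105 [275.3 117.1]
ring [275.01240621 161.22481851]
104 174/116 174/116 179/115 176/116 178/116 180/118 100/120 100/120  99/121  99/121 100/120  63/93   55/60   75/99   92/67  104/61  103/47  101/35  103/40  104/37 
107 213/57  193/61  191/76  190/87  191/88  183/98  102/123 100/120 102/120 103/119  98/117  63/97   55/65   79/87  105/109 106/111 105/107 103/104 104/110 108/106
110 221/44  222/44  222/44  222/44  220/45  221/44  126/73   92/108  99/116 102/120  99/118  65/94   56/64  159/47  154/46  146/45  147/47  147/47  147/54  145/60 
113 221/44  221/44  221/44  220/45  219/44  219/45  191/45   57/67   57/63   59/69   59/65   57/58   56/68  177/48  146/47  146/45  147/45  147/47  146/47  148/48 
116 220/44  221/45  222/45  221/44  220/45  
[... 2535 characters left out ...]
/97  192/96  190/97  190/98  191/97  190/97 
164 188/98  165/97  165/97  165/97  165/96  166/97  167/96  112/93  123/91  143/93  163/97  123/91  120/91  191/97  190/98  190/97  191/99  191/97  190/98  189/97 
167 144/136 147/128 159/111 178/99  175/96  170/98  169/97  167/96  169/95  190/98  192/97  190/98  190/98  191/97  191/96  190/97  190/98  190/98  190/98  190/97 
170 149/137 147/134 144/138 146/134 147/137 153/133 155/138 152/133 148/133 145/134 138/129 149/123 147/123 145/123 154/118 159/114 167/108 175/102 181/100 185/99 
173 136/133 137/136 147/137 158/137 160/135 160/134 158/136 161/136 157/135 161/135 163/135 166/138 167/134 169/136 166/135 160/134 157/136 165/131 165/133 165/130
```

The rows are not in the units I measure in: shifts go in units of 50 mm and turns go in units of 0.05 rad. I convert before sending: 2 mm is 0.04, 0.8 mm is 0.016.

```bash
python3 jog.py '[{"ty":0.016,"tz":0.04},{"tz":0.04},{}]' | sed -n '1,2p;4p'; for i in 1; do python3 jog.py '[{"tz":0.02},{},{}]' | sed -n '2p;4p';python3 jog.py '[{"tz":0.02},{},{}]' | sed -n '2p;4p';python3 jog.py '[{"tz":0.02},{},{}]' | sed -n '2p;4p'; done
```

```text
t: 14.35
ee_pos: [566.2, -68.5, 278.0]
ft_force: [-1.1, -0.3, -2.8]
ee_pos: [566.4, -68.5, 277.4]
ft_force: [0.1, -0.0, -2.3]
ee_pos: [566.3, -68.5, 276.3]
ft_force: [0.9, -0.8, -2.7]
ee_pos: [566.3, -68.5, 275.3]
ft_force: [0.1, -0.3, -2.2]
```

In the tool's units: 1 mm is 0.02.

```bash
python3 jog.py '[{"tz":0.02},{},{}]' | sed -n '2p;4p';python3 jog.py '[{"tz":0.02},{},{}]' | sed -n '2p;4p';python3 jog.py '[{"tz":0.02},{},{}]' | sed -n '2p;4p'
```

```text
ee_pos: [566.5, -68.5, 274.5]
ft_force: [0.4, 0.6, -0.6]
ee_pos: [566.8, -68.6, 274.0]
ft_force: [-0.2, -0.1, 3.6]
ee_pos: [566.6, -68.5, 272.6]
ft_force: [0.3, -0.8, 4.0]
```

```bash
python3 jog.py '[{"tz":0.02},{"tz":0.02},{},{}]' | sed -n '2p;4p';python3 jog.py '[{"tz":0.02},{"tz":0.02},{},{}]' | sed -n '2p;4p'; for i in 1 2 3 ; do python3 jog.py '[{},{}]' | sed -n '1,2p;4p'; done
python3 - <<'E'
from workcell import ctrl
from h import *
d=ctrl.get_image("side"); np.savez("side5.npz",**d); d0=dict(np.load("side4.npz"))
# visible gap between grip's lower end and case: dark column rows before/after
for q in(d0,d):
    g=cv2.cvtColor(q["img"],cv2.COLOR_RGB2GRAY); print(g[108:140,272:277].mean(1).round().astype(int))
w=ctrl.get_image("side")
E
python3 go.py 565.7 -68.7 268.2 -0.205
```

```text
ee_pos: [566.5, -68.5, 270.4]
ft_force: [0.1, -0.3, 5.5]
ee_pos: [566.6, -68.5, 268.6]
ft_force: [0.4, -0.3, 6.5]
t: 16.68
ee_pos: [566.7, -68.5, 268.7]
ft_force: [0.5, 0.4, 6.4]
t: 16.85
ee_pos: [566.7, -68.5, 268.7]
ft_force: [-0.1, 0.0, 6.3]
t: 17.02
ee_pos: [566.7, -68.5, 268.7]
ft_force: [-0.3, 1.0, 6.2]
[ 74  74  74  58  48  52  51  52  52  51  52  53  53  52  53  53  53  55
  80 147 155 167 180 184 185 184 181 177 175 167 158 159]
[ 72  72  73  74  74  74  74  74  69  51  51  52  53  53  53  53  54  53
  53  54  53  55  54  70 135 180 183 183 186 180 177 167]
t 17.12 pos [566.6 -68.6 268.7] yaw -0.206 F [ 0.2 -0.2  6.3] w 27.2 gf 30.0
d [-0.9  0.3  0.5] rot [ 0.0002 -0.0018 -0.0012] dist 1.1
```

In the tool's units: 0.5 mm is 0.01.

```bash
python3 jog.py '[{"tz":0.01},{},{},{},{}]' | sed -n '2p;4p'; python3 jog.py '[{},{},{},{},{}]' | sed -n '1,2p;4,6p'
python3 - <<'E'
from workcell import ctrl
from h import *
d=ctrl.get_image("side"); hsv=cv2.cvtColor(d["img"],cv2.COLOR_RGB2HSV); o=ctrl.get_obs(); p=o["ee_pos"]
print(proj(d,(p[0],p[1],161)))
for v in range(150,172): print(v,' '.join('%3d/%-3d'%(hsv[v,u,2],hsv[v,u,1]) for u in range(263,289)))
E
```

```text
ee_pos: [566.7, -68.5, 268.2]
ft_force: [0.3, -0.0, 6.8]
t: 17.95
ee_pos: [566.7, -68.5, 268.2]
ft_force: [0.3, -0.5, 6.5]
width: 27.1
grasp_force: 30.0
[274.49422179 161.48836813]
150 222/45  219/47  220/46  199/47  144/44  113/36  115/33  118/32  122/33  126/30  133/33  137/32  138/33  136/30  134/34  136/28  140/31  165/28  185/28  156/47  125/80  116/90  112/102 109/108 126/111 132/114
151 220/45  219/47  219/48  203/46  171/39  161/32  156/31  128/36  110/37  117/35  119/36  129/32  134/32  135/30  139/29  151/32  179/28  189/28  187/29  150/54  130/106 132/112 131/111 132/112 131/113 129/111
152 219/50  218/51  218/51  203/50  161/43  161/32  172/30  169/30  170/30  168/29  138/31  114/36  127/32  148/31  160/29  183/28  185/28  183/28  162/31  138/70  133/105 133/111 131/111 134/108 131/113 130/112
153 203/74  205/76  205/73  205/73  178/64  159/43  168/30  183/28  191/27  188/30  185/29  182/28  190/30  195/29  198/28  197/28  180/28  157/29  139/48  137/93  140/111 139/114 135/113 132/112 131/113 130/114
154 192/97  191/96  193/98  192/96  192/96  165/73  158/37  173/32  180
[... 3044 characters left out ...]
 191/99  190/98  191/99  191/97  190/98  191/97  191/96  190/95 
169 151/137 151/133 146/133 142/133 136/131 133/127 149/120 167/110 164/106 177/99  185/98  185/99  185/99  184/98  183/98  185/98  185/99  187/97  187/100 185/98  186/99  185/99  186/99  184/98  186/97  186/97 
170 149/133 147/137 151/135 154/136 154/136 155/137 154/136 151/135 149/135 147/134 146/134 144/133 147/132 139/127 146/124 150/122 147/125 147/123 149/120 148/122 154/118 159/114 160/113 159/115 161/112 166/109
171 147/132 145/134 147/134 148/134 147/134 149/137 151/137 152/136 154/136 151/135 152/136 153/135 152/136 153/133 153/133 151/135 150/134 151/135 151/133 153/135 154/132 154/134 157/130 157/133 159/133 157/133
```

```bash
python3 -c "
from workcell import ctrl
print(ctrl.close_job())"
```

```text
the job is handed in; nothing more can be done
None
```

I handed the job in at about 18 s: the last is seated on the jack, and the durometer is standing inside the ring, pressed about 6 mm (estimated from tool height and force) and held steady; the score was not shown.

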